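# Roll two steel bars onto the marking line

## Robot

A 7-joint arm with a two-finger parallel gripper is mounted at the origin on the work surface. World frame = base frame: x ahead of the robot, y to its left, z up, the work surface at z = 0. Lengths are in m, angles in rad, forces in N, time in s.
With the tool pointing down it reaches from about 0.425 to 0.925 m from the base axis. Payload 6.8 kg.
Tool frame: the origin (TCP) lies between the finger pads; the fingertips stand ahead of it and the grasp point (between the pads) lies 3 mm ahead of it (bot.tcp_to_tips is the z of the fingertips in the tool frame, in m); z points along the fingers, y is the line along which they close (so a half turn about z gives the same grasp; the last joint's range is limited). The gripper opens to 88 mm and grips with 3 to 60 N. Pads are 20 mm wide; open, the fingers measure 115 mm over their backs; the gripper's body (75 mm by 178 mm) begins 61 mm behind the grasp point.
Start: joints at [1.127, 0.477, 0.022, 1.555, -0.011, 1.109, -0.083], TCP at [0.222, -0.637, 0.245] pointing down, gripper open.
Joint ranges: [-2.96, 2.96], [-0.34, 2.1], [-1.41, 1.46], [0.24, 2.44], [-1.37, 4.51], [0.17, 1.92], [-2.96, 2.96]. Speed limits (rad/s): [2.39, 2.39, 3.14, 3.14, 3.14, 3.14, 3.14].

## Interface

Orientations are given as a unit quaternion [x, y, z, w].
In Python, from cell import bot, cams gives the robot as it stands.
- The arm moves only by the tool arm_command, never from a script. Its argument "targets" is a list of rows, each a list of 6 numbers: the shift along the tool's x, y, z in units of 0.3 m (1.0 is 0.3 m), then the turn, a rotation vector about the tool's x, y, z in units of pi rad (1.0 is pi rad). In form: [[x, y, z, rx, ry, rz], ...]. A call has 1 to 10 rows; each row is the pose to reach, as a shift and turn from the pose commanded when the call began, along the tool's axes at that moment, turning the shorter way round; what a row does not reach only later rows make up. A row lasts 1/10 s, in which the tool goes at most 50 mm and 8.59 degrees, less where a joint would pass 70% of its speed; a pose out of reach is approached as far as the arm can. A call with a number of a shift or a turn outside -1 to 1 is refused whole. A call with a gripper value outside its range is refused whole. "hand" is the closure in counts, from 0 (fully open) to 255 (shut), set as the call begins (left out, the last holds). The fingers move at their own pace and stop on an object; "force" is the grip in N (left out, the last holds). Time passes only in rows, so rows that repeat a pose let the fingers close. It gives the time, the measured TCP pose, the force, the opening and the grip force at its end, in the units of the state.
- bot.get_obs(): the state, without advancing time (a new reading comes with each control period).
- cams.read_camera(name): name is "scene" or "top" or "wrist"; returns the picture (384x512x3 uint8, red, green, blue); there is no depth.
- cams.camera_model(name): a dict with "fovy" (degrees; the focal length in pixels is half the picture's height over the tangent of half this angle, whatever the lens; pixels are square), "cx", "cy" (the principal point, pixels), "dist_coeffs" ([k1, k2, p1, p2, k3] as OpenCV has them; the pictures are not rectified), "R" (3x3) and "t" (3): a world point X has camera coordinates R X + t. Camera axes: x right, y down, z forward; pixel columns grow to the right and rows downward; lengths in m; the calibration is good to about 2 mm. A picture is of the moment at which its call begins: read the wrist's pose just before it. camera_model takes no time and is no camera call; for the wrist camera it gives the pose at the moment of the call.
- bot.job_done(): hands the job in; it is judged then, once.
The state is a dict: "t": time; "joint_pos": joint angles; "dq": joint speeds; "joint_efforts": joint torques, N m; "eef_pos": TCP position; "orientation": TCP orientation; "force": force on the tool from outside, world axes, zero at the start; "torque": the same for the moment, N m; "gripper_width": opening from 0.0 (shut) to 1.0 (fully open); "grip_force": force on a finger pad.
Only numpy, scipy, OpenCV 4.12 (cv2) and the standard library are available. Lean on these libraries where they do the work, as an engineer would, in place of code of your own. Each camera call takes 0.05 s, during which the arm holds its last target. There are 200 camera calls.

## Task

At the goldsmith's bench, get the two round steel bars ready for marking: with the fingertips, push each one so that it rolls, not slides, over the rubber mat onto the brass line, and leave both lying still along the line, centred over it. Do not pick up or lift the bars, and leave everything else on the mat and the bench where it is.

Things in the scene. Friction and masses are not known exactly. Their poses are not given: they have to be found in the camera images.
- mat: Flat dark rubber mat on a thin plywood base, fixed to the bench, 300 mm (x) by 360 mm (y), 12 mm thick: its top is at z = 12 mm. Origin at the centre of its underside; x runs across the line (away from the robot, give or take its yaw), y along the line.
- line: Straight brass line on top of the mat, only marked (flush, nothing to feel), 4 mm wide and 340 mm long. Origin at its middle at mat-top height; y runs along the line, x square to it (away from the robot, give or take its yaw). It is parallel to the mat's y axis.
- thick_bar: Loose steel cylinder, diameter 36 mm, length 90 mm, about 0.7 kg, lying on the mat 30 to 75 mm to one side of the line, roughly parallel to it. Origin at its centre, 18 mm above the mat; x is its long axis, z is up at the start and turns as it rolls. A fingertip drawn over its top rolls it half as far as the fingertip goes; let go, it stops almost at once. A push on its side can jam or slide it.
- thin_bar: Loose steel cylinder, diameter 24 mm, length 90 mm, about 0.3 kg, lying on the mat in the other half along the line and on the opposite side of the line from the thick bar. Origin at its centre, 12 mm above the mat; axes as for the thick bar, and it rolls like it. Which bar lies nearer to the robot changes.
- bench_block: Bystander on the mat: square steel block 45 x 45 x 22 mm, origin at the centre of its underside. It stands near the mat's robot-side edge, on the other side of the line from the bar in that half.
- punch: Bystander on the mat: upright steel punch 20 mm in diameter, 52 mm tall, origin at the centre of its underside. It stands near the mat's far edge, on the other side of the line from the bar in that half.
- tin_a: Bystander: closed metal tin 66 mm in diameter, 55 mm tall, standing beside the mat; origin at the centre of its underside.
- tin_b: Bystander: like tin_a.
- dish: Bystander: shallow dark wooden dish 80 mm across, 22 mm tall, beside the mat; origin at the centre of its underside.
- hammer: Bystander: small hammer lying flat beside the mat.
Things that resemble listed ones, but are neither listed nor needed, are in the scene too. What is shaped like the thick_bar but orange or turquoise is not meant.

How it is judged:
At the end, for the whole second after the job is handed in: Both bars lie at rest on the mat along the line: each centre within 6 mm of the line measured square to it and within its length, each axis within 0.12 rad (7 degrees) of the line's direction, none raised (within 3 mm of its lying height) (x of thick_bar in the frame of line between -0.006 and 0.006 m and y of thick_bar in the frame of line between -0.14 and 0.14 m and angle between the x axis of each of thick_bar, thin_bar and the y axis of line, either way round below 0.12 rad and height (world z) of thick_bar between 0.027 and 0.033 m and linear speed of each of thick_bar, thin_bar below 0.01 m/s and x of thin_bar in the frame of line between -0.006 and 0.006 m and y of thin_bar in the frame of line between -0.14 and 0.14 m and height (world z) of thin_bar between 0.021 and 0.027 m); the robot touches nothing.
It fails at once if a bar is lifted off the mat (height (world z) of thick_bar above 0.036 m or height (world z) of thin_bar above 0.03 m).
It fails at once if a bar falls off the mat or is stood on end (height (world z) of thick_bar below 0.025 m or height (world z) of thin_bar below 0.019 m or angle between any of thick_bar, thin_bar's own x axis and vertical below 1.2 rad).
It fails at once if a bar is slid over the mat without turning instead of rolled ((distance of thick_bar from where it was at the start of the episode between 0.018 and 0.04 m and angle between thick_bar's own z axis and vertical below 0.3 rad) or (distance of thin_bar from where it was at the start of the episode between 0.018 and 0.04 m and angle between thin_bar's own z axis and vertical below 0.3 rad)).
It fails at once if another thing on the bench is moved by more than 15 mm (distance of any of bench_block, punch, tin_a, tin_b, dish, hammer from where it was at the start of the episode above 0.015 m).
It also fails if it takes over 58 s, if anything falls off the work surface, if the arm or the gripper's body presses on something with over 40 N, if the wrist force passes 120 N, or if a joint passes its speed limit or range.

## Working session

There is one attempt and no reset: what is moved stays moved. The work goes in short steps, Python scripts to look and compute and a tool call to move; the robot and the scene stay as the last step left them, time stands still between calls to the robot, and variables do not carry over. Pictures are saved under pics/ and viewed, at most 10 in all, crops included, and the job is handed in when it is done.

Besides the shell and the picture viewer there is one more tool, called in YAML: its name, and indented under it one key for each argument. arm_command: Moves the arm, as the interface text tells. Its arguments: {"type":"object","properties":{"targets":{"type":"array","items":{"type":"array","items":{"type":"number"}}},"hand":{"type":"number"},"force":{"type":"number"}},"required":["targets"]}

```bash
mkdir -p pics
python3 - <<'E'
from cell import bot,cams
import cv2,numpy as np
o=bot.get_obs();print(o['t'],o['eef_pos'],o['orientation'],bot.tcp_to_tips,o['gripper_width'])
a=cams.read_camera('top');b=cams.read_camera('scene')
cv2.imwrite('pics/top.png',a[:,:,::-1]);cv2.imwrite('pics/scene.png',b[:,:,::-1])
for n in('top','scene'):print(cams.camera_model(n))
E
```

```text
0.0 [ 0.2222478  -0.63676808  0.24369681] [ 9.85935231e-01  1.67125378e-01 -2.11345958e-04 -8.85027608e-04] 0.022 0.9981788921262148
{'fovy': 46.9424807636607, 'cx': 248.54504614961155, 'cy': 196.07991517086649, 'dist_coeffs': array([-0.0439063,  0.       ,  0.       ,  0.       ,  0.       ]), 'R': array([[ 1.45826285e-02, -9.99893630e-01,  2.74394571e-04],
       [-9.97540885e-01, -1.45671292e-02, -6.85564064e-02],
       [ 6.85531112e-02,  7.26012804e-04, -9.97647204e-01]]), 't': array([-0.02444502,  0.51679808,  1.12388909])}
{'fovy': 53.03716644293326, 'cx': 256.3914564075933, 'cy': 186.64078261418555, 'dist_coeffs': array([-0.00626485,  0.        ,  0.        ,  0.        ,  0.        ]), 'R': array([[-0.78909047,  0.61426389, -0.00401245],
       [ 0.47342529,  0.60397949, -0.64115307],
       [-0.39141374, -0.50782737, -0.76740253]]), 't': array([ 0.41083853, -0.20575089,  1.49188264])}
```

View pics/top.png

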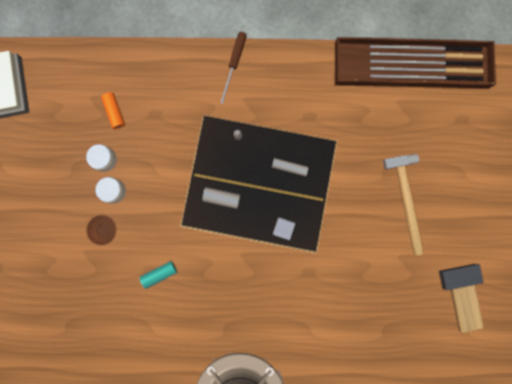

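View pics/scene.png

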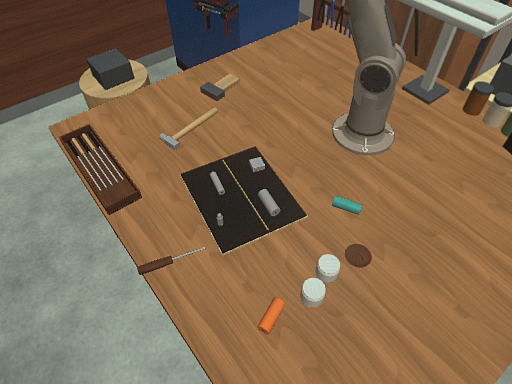

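The top view shows the line from (195,176) to (323,200). The thick bar is on the robot side at (221,198) and the thin bar on the far side at (290,167). The punch is at (238,134) and the block at (284,229).

```bash
cat > h.py <<'E'
import cv2,numpy as np
from cell import bot,cams
def KD(m):
    f=192/np.tan(np.radians(m['fovy']/2)); return np.array([[f,0,m['cx']],[0,f,m['cy']],[0,0,1.]]),m['dist_coeffs']
def ray(m,px,z):
    K,D=KD(m);p=cv2.undistortPoints(np.array(px,float).reshape(-1,1,2),K,D)[:,0]
    d=np.c_[p,np.ones(len(p))]@m['R'];c=-m['R'].T@m['t']
    return c+d*((z-c[2])/d[:,2])[:,None]
def proj(m,X):
    K,D=KD(m);return cv2.projectPoints(np.array(X,float).reshape(-1,3),cv2.Rodrigues(m['R'])[0],m['t'],K,D)[0][:,0]
def metal(im):
    hsv=cv2.cvtColor(im,cv2.COLOR_RGB2HSV);return ((hsv[:,:,1]<60)&(hsv[:,:,2]>80)).astype(np.uint8)
def brass(im):
    hsv=cv2.cvtColor(im,cv2.COLOR_RGB2HSV);return ((hsv[:,:,1]>90)&(hsv[:,:,2]>75)&(hsv[:,:,0]>15)&(hsv[:,:,0]<32)).astype(np.uint8)
def blobs(mask,amin=30):
    for c in cv2.findContours(mask,cv2.RETR_EXTERNAL,cv2.CHAIN_APPROX_NONE)[0]:
        if cv2.contourArea(c)>amin: yield c
E
python3 - <<'E'
from h import *
for n,fn in(('top','pics/top.png'),('scene','pics/scene.png')):
    im=cv2.imread(fn)[:,:,::-1].copy();m=cams.camera_model(n)
    # mat by darkness
    d=(im.max(2)<60).astype(np.uint8);box={'top':(170,105,345,262),'scene':(170,140,315,260)}[n]
    sel=np.zeros(d.shape,np.uint8);sel[box[1]:box[3],box[0]:box[2]]=1
    mat=max(blobs(cv2.morphologyEx(d*sel,cv2.MORPH_CLOSE,np.ones((9,9)))),key=cv2.contourArea)
    P=ray(m,mat,0.012)[:,:2].astype(np.float32);print(n,'mat',cv2.minAreaRect(P))
    hull=np.zeros(d.shape,np.uint8);cv2.fillPoly(hull,[cv2.convexHull(mat)],1);hull=cv2.erode(hull,np.ones((5,5)))
    ys,xs=np.nonzero(brass(im)*hull);L=ray(m,np.c_[xs,ys],0.012)[:,:2].astype(np.float32)
    l=cv2.fitLine(L,cv2.DIST_HUBER,0,.01,.01)[:,0];print('line',l,len(L))
    nv=np.array([abs(l[1]),-l[0]*np.sign(l[1])]);
    for c in blobs(metal(im)*hull):
        for z in(.024,.030):
            r=cv2.minAreaRect(ray(m,c,z)[:,:2].astype(np.float32));ctr=np.array(r[0])
            print(z,'c',ctr,'size',r[1],r[2],'x_line',(ctr-l[2:])@nv)
E
```

```text
top mat ((0.5536418557167053, -0.04404880106449127), (0.34775006771087646, 0.2877838611602783), 79.78009033203125)
line [ 0.17743795  0.984132    0.54226464 -0.04020005] 515
0.024 c [ 0.43527034 -0.10755134] size (0.04848262667655945, 0.04930340498685837) 72.0222396850586 x_line -0.0933458408908801
0.03 c [ 0.43528926 -0.10707551] size (0.048225801438093185, 0.049042221158742905) 72.02224731445312 x_line -0.09341164592176848
0.024 c [0.51218545 0.05535278] size (0.09574107825756073, 0.03737277537584305) 78.27958679199219 x_line -0.04655658677793789
0.03 c [0.51179695 0.05496565] size (0.09523394703865051, 0.037174809724092484) 78.27963256835938 x_line -0.046870234467884575
0.024 c [ 0.59426981 -0.1220156 ] size (0.09450305998325348, 0.02583693154156208) 76.01199340820312 x_line 0.06569713547308326
0.03 c [ 0.59344649 -0.12146319] size (0.09400248527526855, 0.02570011280477047) 76.01200866699219 x_line 0.06478886405728307
0.024 c [0.67899209 0.01672567] size (0.023693498224020004, 0.01816944032907486) 0.9249284863471985 x_line 0.12445707718037721
0.03 c [0.67771995 0.01654315] size (0
[... 579 characters left out ...]
3645359352231026) 78.51909637451172 x_line -0.04942917601068908
0.03 c [0.51119435 0.05094735] size (0.11123885214328766, 0.036232754588127136) 78.51908111572266 x_line -0.047089243589854335
0.024 c [ 0.59389281 -0.12413962] size (0.11032649874687195, 0.020473476499319077) 75.85585021972656 x_line 0.06533039558935394
0.03 c [ 0.59638613 -0.11957476] size (0.10965821892023087, 0.020349442958831787) 75.8559799194336 x_line 0.06697522723138205
0.024 c [ 0.43443123 -0.10849662] size (0.06172303110361099, 0.04731398820877075) 71.09253692626953 x_line -0.09437926659800644
0.03 c [ 0.43789032 -0.10402651] size (0.061349183320999146, 0.04702742025256157) 71.09252166748047 x_line -0.09176715707737293
```

Both views agree within about 2 mm and the sizes match. The thick bar is 47 mm to the robot side of the line and the thin bar 65.5 mm beyond it. I'll go to the thick bar first, with the fingers spread along its axis.

arm_command:
  targets:
    - [0.82,-0.93,0,0,0,0.172]
    - [0.82,-0.93,0,0,0,0.172]
    - [0.82,-0.93,0,0,0,0.172]
    - [0.82,-0.93,0,0,0,0.172]
    - [0.82,-0.93,0,0,0,0.172]
    - [0.82,-0.93,0,0,0,0.172]
    - [0.82,-0.93,0,0,0,0.172]
    - [0.82,-0.93,0,0,0,0.172]
    - [0.82,-0.93,0,0,0,0.172]
    - [0.82,-0.93,0,0,0,0.172]
  hand: 140

```text
t: 1.1
eef_pos: [0.3625, -0.2932, 0.2446]
orientation: [0.995, -0.102, -0.0, 0.0]
force: [0.0, 0.0, -0.6]
gripper_width: 0.45
grip_force: 0.0
```

```bash
cat >> h.py <<'E'
from scipy.spatial.transform import Rotation as Ro
def go(x,y,z,yaw):  # row to reach a world TCP pose, tool x at yaw, tool down
    o=bot.get_obs();R=Ro.from_quat(o['orientation']);T=Ro.from_euler('z',yaw)*Ro.from_euler('x',np.pi)
    print('at',o['t'],o['eef_pos'].round(4),'F',np.round(o['force'],1),'w',round(o['gripper_width'],3),'row',np.r_[R.inv().apply(np.array([x,y,z])-o['eef_pos'])/.3,(R.inv()*T).as_rotvec()/np.pi].round(3))
E
python3 -c "
from h import *
go(.504,.0556,.090,-.2045)"
```

```text
at 1.1 [ 0.3625 -0.2932  0.2446] F [ 0.   0.  -0.6] w 0.45 row [ 0.226 -1.234  0.515  0.     0.     0.   ]
```

arm_command:
  targets:
    - [0.18,-0.9,0.2,0,0,0]
    - [0.18,-0.9,0.2,0,0,0]
    - [0.18,-0.9,0.2,0,0,0]
    - [0.18,-0.9,0.2,0,0,0]
    - [0.18,-0.9,0.2,0,0,0]
    - [0.18,-0.9,0.2,0,0,0]
    - [0.18,-0.9,0.2,0,0,0]

```text
t: 1.8
eef_pos: [0.4718, -0.0367, 0.1838]
orientation: [0.995, -0.1, -0.0, -0.001]
force: [0.3, -0.3, 0.1]
gripper_width: 0.455
grip_force: 0.0
```

arm_command:
  targets:
    - [0.045,-0.33,0.315,0,0,0]
    - [0.045,-0.33,0.315,0,0,0]
    - [0.045,-0.33,0.315,0,0,0]
    - [0.045,-0.33,0.315,0,0,0]
    - [0.045,-0.33,0.315,0,0,0]

```text
t: 2.3
eef_pos: [0.5038, 0.0525, 0.0895]
orientation: [0.995, -0.103, -0.001, 0.001]
force: [-0.3, -0.1, 0.6]
gripper_width: 0.451
grip_force: 0.0
```

Run:
```python
from h import *
go(.504,.0556,.071,-.2045)
m=cams.camera_model('wrist');im=cams.read_camera('wrist');cv2.imwrite('pics/w1.png',im[:,:,::-1])
```

```text
at 2.3 [0.5038 0.0525 0.0895] F [-0.3 -0.1  0.6] w 0.451 row [-0.001 -0.01   0.062  0.001  0.    -0.001]
```

View pics/w1.png

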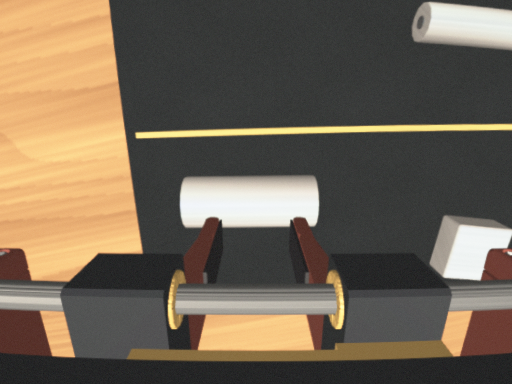

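The wrist view shows the fingertips at (215,222) and (298,222), just behind the thick bar's axis. The bar is centred at about (250,202) and the line lies ahead at row 131. Next I'll lower gently to feel for contact.

arm_command:
  targets:
    - [0,0,0.03,0,0,0]
    - [0,0,0.055,0,0,0]
    - [0,0,0.065,0,0,0]
    - [0,0,0.068,0,0,0]
    - [0,0,0.07,0,0,0]
    - [0,0,0.07,0,0,0]

```text
t: 2.95
eef_pos: [0.5046, 0.0535, 0.07]
orientation: [0.995, -0.103, 0.001, 0.001]
force: [-0.9, -3.8, 7.3]
gripper_width: 0.45
grip_force: 3.8
```

Contact is at z = 0.070 with 7 N. Now the first stroke forward.

arm_command:
  targets:
    - [0.008,0,0.002,0,0,0]
    - [0.019,0,0.002,0,0,0]
    - [0.03,0,0.002,0,0,0]
    - [0.041,0,0.002,0,0,0]
    - [0.052,0,0.002,0,0,0]
    - [0.063,0,0.002,0,0,0]
    - [0.074,0,0.002,0,0,0]
    - [0.085,0,0.002,0,0,0]
    - [0.095,0,0.002,0,0,0]
    - [0.1,0,0.002,0,0,0]

```text
t: 3.95
eef_pos: [0.5348, 0.0475, 0.07]
orientation: [0.995, -0.103, 0.001, 0.0]
force: [-0.4, -2.4, 10.4]
gripper_width: 0.447
grip_force: 5.4
```

arm_command:
  targets:
    - [0,0,0,0,0,0]
    - [0,0,-0.02,0,0,0]
    - [0,0,-0.07,0,0,0]
    - [0,0,-0.07,0,0,0]

```text
t: 4.35
eef_pos: [0.5342, 0.0489, 0.0911]
orientation: [0.995, -0.102, 0.001, -0.0]
force: [0.5, 0.7, -0.6]
gripper_width: 0.448
grip_force: 0.0
```

```bash
cat >> h.py <<'E'
def look(n,box=None):
    m=cams.camera_model(n);im=cams.read_camera(n)
    cv2.imwrite('pics/last_%s.png'%n,im[:,:,::-1])
    ys,xs=np.nonzero(brass(im));P=ray(m,np.c_[xs,ys],.012)[:,:2]
    k=abs((P-[.5423,-.0402])@[.984,-.1774])<.012
    l=cv2.fitLine(P[k].astype(np.float32),cv2.DIST_HUBER,0,.01,.01)[:,0];l[:2]*=np.sign(l[1]);nv=np.array([l[1],-l[0]])
    print(n,'line yaw',np.degrees(np.arctan2(-l[0],l[1])).round(2),'pt',l[2:].round(4),k.sum())
    for c in blobs(metal(im),150):
        for z,w in((.024,.024),(.030,.036)):
            r=cv2.minAreaRect(ray(m,c,z)[:,:2].astype(np.float32));s=sorted(r[1])
            if abs(s[0]-w)<.006 and abs(s[1]-.093)<.02:
                b=cv2.boxPoints(r);e=max((b[1]-b[0],b[2]-b[1]),key=np.linalg.norm);e=e*np.sign(e[1])
                print(w,'c',np.round(r[0],4),'size',np.round(s,4),'yaw',np.degrees(np.arctan2(-e[0],e[1])).round(1),'x_line',((np.array(r[0])-l[2:])@nv).round(4))
E
python3 - <<'E'
from h import *
go(.504,.0556,.071,-.2045)
look('top');look('wrist')
E
```

```text
at 4.35 [0.5342 0.0489 0.0911] F [ 0.5  0.7 -0.6] w 0.448 row [-0.103 -0.001  0.067 -0.    -0.001 -0.   ]
top line yaw -10.3 pt [ 0.5125 -0.205 ] 352
0.024 c [ 0.5943 -0.122 ] size [0.0257 0.0945] yaw -14.0 x_line 0.0657
0.024 c [ 0.6144 -0.4116] size [0.0263 0.0916] yaw 11.2 x_line 0.1372
wrist line yaw -10.04 pt [0.5701 0.1123] 6334
0.036 c [0.5274 0.052 ] size [0.0396 0.0999] yaw -11.7 x_line -0.0315
0.024 c [ 0.5981 -0.1083] size [0.0249 0.0763] yaw -13.8 x_line 0.0661
```

View pics/last_wrist.png

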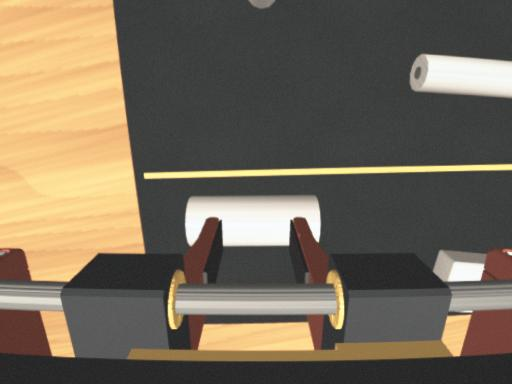

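The bar rolled 15.5 mm, as expected, and sits 31.5 mm from the line and aligned. Second stroke.

arm_command:
  targets:
    - [-0.05,0,0,0,0,0]
    - [-0.05,0,0,0,0,0]
    - [-0.05,0,0.035,0,0,0]
    - [-0.05,0,0.06,0,0,0]
    - [-0.05,0,0.068,0,0,0]
    - [-0.05,0,0.071,0,0,0]
    - [-0.05,0,0.071,0,0,0]

```text
t: 5.15
eef_pos: [0.5214, 0.0512, 0.0697]
orientation: [0.995, -0.103, 0.002, -0.0]
force: [-0.7, -2.5, 17.5]
gripper_width: 0.452
grip_force: 8.9
```

arm_command:
  targets:
    - [0.008,0,0.001,0,0,0]
    - [0.019,0,0.001,0,0,0]
    - [0.03,0,0.001,0,0,0]
    - [0.041,0,0.001,0,0,0]
    - [0.052,0,0.001,0,0,0]
    - [0.063,0,0.001,0,0,0]
    - [0.074,0,0.001,0,0,0]
    - [0.085,0,0.001,0,0,0]
    - [0.096,0,0.001,0,0,0]
    - [0.104,0,0.001,0,0,0]

```text
t: 6.15
eef_pos: [0.5523, 0.045, 0.0698]
orientation: [0.995, -0.103, 0.003, -0.0]
force: [-0.3, -1.2, 18.2]
gripper_width: 0.453
grip_force: 9.1
```

arm_command:
  targets:
    - [0,0,0,0,0,0]
    - [0,0,-0.02,0,0,0]
    - [0,0,-0.07,0,0,0]
    - [0,0,-0.07,0,0,0]

```text
t: 6.55
eef_pos: [0.5501, 0.0456, 0.0903]
orientation: [0.995, -0.102, 0.001, -0.0]
force: [-0.1, 1.1, 0.2]
gripper_width: 0.45
grip_force: 0.0
```

Run:
```python
from h import *
go(.504,.0556,.071,-.2045)
look('wrist')
```

```text
at 6.55 [0.5501 0.0456 0.0903] F [-0.1  1.1  0.2] w 0.45 row [-0.157 -0.001  0.064 -0.    -0.001 -0.   ]
wrist line yaw -10.02 pt [0.5707 0.1147] 6098
0.036 c [0.5436 0.0489] size [0.0383 0.1   ] yaw -11.1 x_line -0.0151
0.024 c [ 0.5978 -0.1099] size [0.0249 0.0796] yaw -13.9 x_line 0.0658
```

arm_command:
  targets:
    - [-0.05,0,0,0,0,0]
    - [-0.05,0,0,0,0,0]
    - [-0.05,0,0.035,0,0,0]
    - [-0.05,0,0.06,0,0,0]
    - [-0.05,0,0.067,0,0,0]
    - [-0.05,0,0.069,0,0,0]
    - [-0.05,0,0.069,0,0,0]

```text
t: 7.3
eef_pos: [0.5371, 0.0478, 0.0697]
orientation: [0.995, -0.103, 0.002, 0.0]
force: [-1.5, -2.5, 16.4]
gripper_width: 0.449
grip_force: 8.6
```

arm_command:
  targets:
    - [0.008,0,0.001,0,0,0]
    - [0.019,0,0.001,0,0,0]
    - [0.03,0,0.001,0,0,0]
    - [0.041,0,0.001,0,0,0]
    - [0.052,0,0.001,0,0,0]
    - [0.063,0,0.001,0,0,0]
    - [0.074,0,0.001,0,0,0]
    - [0.085,0,0.001,0,0,0]
    - [0.092,0,0.001,0,0,0]
    - [0.096,0,0.001,0,0,0]

```text
t: 8.3
eef_pos: [0.5658, 0.0421, 0.0698]
orientation: [0.995, -0.103, 0.003, -0.0]
force: [-1.1, -2.2, 19.2]
gripper_width: 0.45
grip_force: 9.4
```

arm_command:
  targets:
    - [0,0,0,0,0,0]
    - [0,0,-0.02,0,0,0]
    - [0,0,-0.1,0,0,0]
    - [-0.1,0,-0.2,0,0,0]
    - [-0.1,0,-0.25,0,0,0]
    - [-0.1,0,-0.25,0,0,0]

```text
t: 8.9
eef_pos: [0.5342, 0.0489, 0.1443]
orientation: [0.995, -0.102, 0.002, -0.0]
force: [0.4, -0.6, -0.4]
gripper_width: 0.452
grip_force: 0.0
```

Run:
```python
from h import *
go(.604,-.1244,.12,-np.radians(13.9))
look('wrist')
```

```text
at 8.9 [0.5342 0.0489 0.1443] F [ 0.4 -0.6 -0.4] w 0.452 row [ 0.345  0.519  0.082 -0.    -0.001  0.012]
wrist line yaw -10.08 pt [0.5746 0.1377] 5215
0.036 c [0.5598 0.0458] size [0.0379 0.0987] yaw -11.7 x_line 0.0015
0.024 c [ 0.5945 -0.1232] size [0.0252 0.1051] yaw -13.9 x_line 0.0652
```

View pics/last_wrist.png

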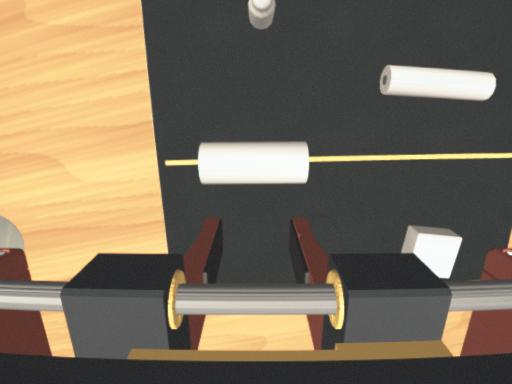

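The thick bar lies on the line at (254,162) in the picture: 1.5 mm off and 1.6° from its direction. Now the thin bar at (437,83).

arm_command:
  targets:
    - [0.338,0.519,0.1,0,0,0.012]
    - [0.338,0.519,0.1,0,0,0.012]
    - [0.338,0.519,0.1,0,0,0.012]
    - [0.338,0.519,0.1,0,0,0.012]
    - [0.338,0.519,0.1,0,0,0.012]
    - [0.338,0.519,0.17,0,0,0.012]
    - [0.338,0.519,0.22,0,0,0.012]
    - [0.338,0.519,0.22,0,0,0.012]

```text
t: 9.75
eef_pos: [0.5985, -0.1235, 0.0734]
orientation: [0.993, -0.12, -0.003, -0.0]
force: [-0.7, 0.3, 0.6]
gripper_width: 0.448
grip_force: 0.0
```

Run:
```python
from h import *
go(.602,-.1244,.058,-np.radians(13.9))
look('wrist')
```

```text
at 9.75 [ 0.5985 -0.1235  0.0734] F [-0.7  0.3  0.6] w 0.448 row [0.012 0.    0.051 0.    0.002 0.   ]
wrist line yaw -8.96 pt [ 0.5245 -0.1611] 994
0.024 c [ 0.5948 -0.1201] size [0.0267 0.0976] yaw -13.9 x_line 0.0631
```

arm_command:
  targets:
    - [0.006,0,0,0,0,0]
    - [0.006,0,0.02,0,0,0]
    - [0.006,0,0.04,0,0,0]
    - [0.006,0,0.05,0,0,0]
    - [0.006,0,0.053,0,0,0]
    - [0.006,0,0.053,0,0,0]

```text
t: 10.4
eef_pos: [0.6025, -0.1248, 0.0609]
orientation: [0.993, -0.121, -0.0, 0.0]
force: [-0.0, -0.1, 0.3]
gripper_width: 0.448
grip_force: 0.0
```

arm_command:
  targets:
    - [0,0,0.006,0,0,0]
    - [0,0,0.01,0,0,0]
    - [0,0,0.014,0,0,0]
    - [0,0,0.014,0,0,0]

```text
t: 10.8
eef_pos: [0.604, -0.1252, 0.0581]
orientation: [0.993, -0.121, 0.001, 0.0]
force: [0.0, -1.2, 5.5]
gripper_width: 0.453
grip_force: 3.1
```

arm_command:
  targets:
    - [-0.008,0,0.002,0,0,0]
    - [-0.019,0,0.002,0,0,-0.001]
    - [-0.03,0,0.002,0,0,-0.002]
    - [-0.041,0,0.002,0,0,-0.003]
    - [-0.052,0,0.002,0,0,-0.004]
    - [-0.063,0,0.002,0,0,-0.005]
    - [-0.074,0,0.002,0,0,-0.005]
    - [-0.085,0,0.002,0,0,-0.005]
    - [-0.096,0,0.002,0,0,-0.005]
    - [-0.104,0,0.002,0,0,-0.005]

```text
t: 11.8
eef_pos: [0.5742, -0.1178, 0.058]
orientation: [0.994, -0.113, 0.002, 0.0]
force: [0.1, -1.4, 9.1]
gripper_width: 0.452
grip_force: 4.4
```

arm_command:
  targets:
    - [0,0,0,0,0,0]
    - [0,0,-0.02,0,0,0]
    - [0,0,-0.07,0,0,0]
    - [0,0,-0.07,0,0,0]

```text
t: 12.2
eef_pos: [0.5736, -0.1175, 0.0794]
orientation: [0.994, -0.113, 0.002, 0.0]
force: [0.1, -1.1, -0.4]
gripper_width: 0.446
grip_force: 0.0
```

Run:
```python
from h import *
go(.602,-.1244,.058,-np.radians(13.9))
look('wrist')
```

```text
at 12.2 [ 0.5736 -0.1175  0.0794] F [ 0.1 -1.1 -0.4] w 0.446 row [ 0.097  0.001  0.072 -0.    -0.001  0.005]
wrist line yaw -9.32 pt [ 0.5122 -0.2212] 2814
0.024 c [ 0.5804 -0.117 ] size [0.027  0.0968] yaw -14.1 x_line 0.0505
```

arm_command:
  targets:
    - [0.05,0,0,0,0,0]
    - [0.05,0,0,0,0,0]
    - [0.05,0,0.035,0,0,0]
    - [0.05,0,0.06,0,0,0]
    - [0.05,0,0.068,0,0,0]
    - [0.05,0,0.071,0,0,0]
    - [0.05,0,0.071,0,0,0]

```text
t: 12.95
eef_pos: [0.589, -0.1213, 0.0578]
orientation: [0.994, -0.113, 0.002, 0.0]
force: [-0.5, -0.6, 16.1]
gripper_width: 0.453
grip_force: 8.0
```

arm_command:
  targets:
    - [-0.008,0,0.001,0,0,0]
    - [-0.019,0,0.001,0,0,-0.001]
    - [-0.03,0,0.001,0,0,-0.002]
    - [-0.041,0,0.001,0,0,-0.003]
    - [-0.052,0,0.001,0,0,-0.004]
    - [-0.063,0,0.001,0,0,-0.005]
    - [-0.074,0,0.001,0,0,-0.005]
    - [-0.085,0,0.001,0,0,-0.005]
    - [-0.096,0,0.001,0,0,-0.005]
    - [-0.104,0,0.001,0,0,-0.005]

```text
t: 13.95
eef_pos: [0.559, -0.1139, 0.0577]
orientation: [0.994, -0.106, 0.003, 0.0]
force: [0.5, 0.1, 16.4]
gripper_width: 0.448
grip_force: 8.2
```

arm_command:
  targets:
    - [0,0,0,0,0,0]
    - [0,0,-0.02,0,0,0]
    - [0,0,-0.07,0,0,0]
    - [0,0,-0.07,0,0,0]

```text
t: 14.35
eef_pos: [0.5571, -0.1137, 0.078]
orientation: [0.994, -0.105, 0.001, 0.0]
force: [-0.1, -0.3, 1.0]
gripper_width: 0.446
grip_force: 0.0
```

Run:
```python
from h import *
go(.602,-.1244,.058,-np.radians(13.9))
look('wrist')
```

```text
at 14.35 [ 0.5571 -0.1137  0.078 ] F [-0.1 -0.3  1. ] w 0.446 row [ 0.154  0.003  0.067 -0.    -0.001  0.01 ]
wrist line yaw -10.47 pt [ 0.5115 -0.213 ] 4474
0.036 c [0.5573 0.0334] size [0.0411 0.0855] yaw -10.4 x_line 0.0003
0.024 c [ 0.5666 -0.1136] size [0.0264 0.0966] yaw -13.8 x_line 0.0361
```

View pics/last_wrist.png

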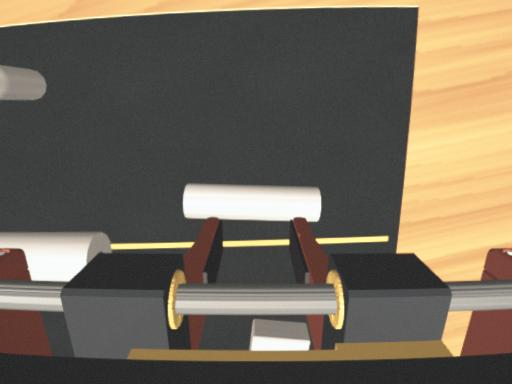

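The thin bar at (252,202) is now 36 mm from the line and rolling cleanly. Three shorter strokes remain, with a check before the last one.

arm_command:
  targets:
    - [0.055,0,0,0,0,0]
    - [0.055,0,0,0,0,0]
    - [0.055,0,0.035,0,0,0]
    - [0.055,0,0.06,0,0,0]
    - [0.055,0,0.068,0,0,0]
    - [0.055,0,0.069,0,0,0]
    - [0.055,0,0.069,0,0,0]

```text
t: 15.1
eef_pos: [0.5747, -0.1177, 0.0578]
orientation: [0.994, -0.105, 0.002, 0.0]
force: [-0.4, -0.8, 16.6]
gripper_width: 0.453
grip_force: 8.4
```

arm_command:
  targets:
    - [-0.008,0,0.001,0,0,0]
    - [-0.018,0,0.001,0,0,0]
    - [-0.028,0,0.001,0,0,0]
    - [-0.038,0,0.001,0,0,0]
    - [-0.048,0,0.001,0,0,0]
    - [-0.058,0,0.001,0,0,0]
    - [-0.068,0,0.001,0,0,0]
    - [-0.078,0,0.001,0,0,0]
    - [-0.086,0,0.001,0,0,0]
    - [-0.086,0,0.001,0,0,0]

```text
t: 16.1
eef_pos: [0.5498, -0.1117, 0.0577]
orientation: [0.994, -0.105, 0.003, 0.0]
force: [-0.1, 0.4, 18.6]
gripper_width: 0.45
grip_force: 9.3
```

arm_command:
  targets:
    - [0,0,0,0,0,0]
    - [0,0,-0.02,0,0,0]
    - [0,0,-0.07,0,0,0]
    - [0.043,0,-0.07,0,0,0]
    - [0.043,0,-0.035,0,0,0]
    - [0.043,0,-0.01,0,0,0]
    - [0.043,0,-0.003,0,0,0]
    - [0.043,0,-0.001,0,0,0]
    - [0.043,0,-0.001,0,0,0]

```text
t: 17.0
eef_pos: [0.5618, -0.115, 0.0577]
orientation: [0.994, -0.105, 0.002, 0.0]
force: [-0.5, -1.4, 19.1]
gripper_width: 0.449
grip_force: 9.5
```

arm_command:
  targets:
    - [-0.008,0,0.001,0,0,0]
    - [-0.018,0,0.001,0,0,0]
    - [-0.028,0,0.001,0,0,0]
    - [-0.038,0,0.001,0,0,0]
    - [-0.048,0,0.001,0,0,0]
    - [-0.058,0,0.001,0,0,0]
    - [-0.068,0,0.001,0,0,0]
    - [-0.078,0,0.001,0,0,0]
    - [-0.086,0,0.001,0,0,0]
    - [-0.086,0,0.001,0,0,0]

```text
t: 18.0
eef_pos: [0.537, -0.109, 0.0576]
orientation: [0.994, -0.105, 0.003, 0.0]
force: [-0.6, -0.0, 20.5]
gripper_width: 0.453
grip_force: 10.2
```

arm_command:
  targets:
    - [0,0,0,0,0,0]
    - [0,0,-0.02,0,0,0]
    - [0,0,-0.07,0,0,0]
    - [0,0,-0.07,0,0,0]

```text
t: 18.4
eef_pos: [0.535, -0.1091, 0.0778]
orientation: [0.994, -0.105, 0.001, 0.0]
force: [0.7, 0.6, -0.3]
gripper_width: 0.454
grip_force: 0.0
```

Run:
```python
from h import *
go(.602,-.1244,.058,-np.radians(13.9))
look('wrist')
```

```text
at 18.4 [ 0.535  -0.1091  0.0778] F [ 0.7  0.6 -0.3] w 0.454 row [ 0.229  0.003  0.066 -0.    -0.     0.01 ]
wrist line yaw -10.47 pt [ 0.5176 -0.1787] 4122
0.036 c [0.5572 0.0336] size [0.0393 0.0853] yaw -11.1 x_line 0.0003
0.024 c [ 0.5436 -0.1079] size [0.0264 0.0963] yaw -13.9 x_line 0.0126
```

arm_command:
  targets:
    - [0.048,0,0,0,0,0]
    - [0.048,0,0,0,0,0]
    - [0.048,0,0.035,0,0,0]
    - [0.048,0,0.06,0,0,0]
    - [0.048,0,0.067,0,0,0]
    - [0.048,0,0.069,0,0,0]
    - [0.048,0,0.069,0,0,0]

```text
t: 19.15
eef_pos: [0.551, -0.1127, 0.0577]
orientation: [0.994, -0.105, 0.002, 0.0]
force: [-1.0, -0.7, 19.0]
gripper_width: 0.447
grip_force: 9.1
```

arm_command:
  targets:
    - [-0.008,0,0.001,0,0,0]
    - [-0.018,0,0.001,0,0,0]
    - [-0.028,0,0.001,0,0,0]
    - [-0.038,0,0.001,0,0,0]
    - [-0.048,0,0.001,0,0,0]
    - [-0.058,0,0.001,0,0,0]
    - [-0.068,0,0.001,0,0,0]
    - [-0.078,0,0.001,0,0,0]
    - [-0.086,0,0.001,0,0,0]
    - [-0.088,0,0.001,0,0,0]

```text
t: 20.15
eef_pos: [0.5258, -0.1066, 0.0577]
orientation: [0.994, -0.105, 0.003, 0.0]
force: [0.1, -0.3, 18.3]
gripper_width: 0.451
grip_force: 9.3
```

arm_command:
  targets:
    - [0,0,0,0,0,0]
    - [0,0,-0.02,0,0,0]
    - [0,0,-0.1,0,0,0]
    - [-0.05,0,-0.25,0,0,0]
    - [-0.1,-0.2,-0.4,0,0,0]
    - [-0.1,-0.2,-0.5,0,0,0]
    - [-0.1,-0.2,-0.5,0,0,0]
    - [-0.1,-0.2,-0.5,0,0,0]

```text
t: 20.95
eef_pos: [0.5061, -0.0413, 0.2058]
orientation: [0.995, -0.105, 0.0, 0.0]
force: [0.3, -1.2, 0.0]
gripper_width: 0.452
grip_force: 0.0
```

Run:
```python
from h import *
go(.602,-.1244,.058,-np.radians(13.9))
look('wrist');look('scene')
```

```text
at 20.95 [ 0.5061 -0.0413  0.2058] F [ 0.3 -1.2  0. ] w 0.452 row [ 0.37   0.204  0.493  0.    -0.     0.01 ]
wrist line yaw -10.22 pt [ 0.5385 -0.0616] 4602
0.024 c [ 0.5312 -0.1072] size [0.0259 0.0967] yaw -13.9 x_line 0.0009
0.036 c [0.5597 0.0449] size [0.0383 0.1087] yaw -11.4 x_line 0.0019
scene line yaw -10.2 pt [ 0.5149 -0.1947] 114
0.024 c [0.3922 0.8064] size [0.0249 0.0757] yaw -89.7 x_line -0.2981
0.036 c [0.5581 0.0417] size [0.0357 0.1122] yaw -11.7 x_line 0.0006
```

View pics/last_wrist.png

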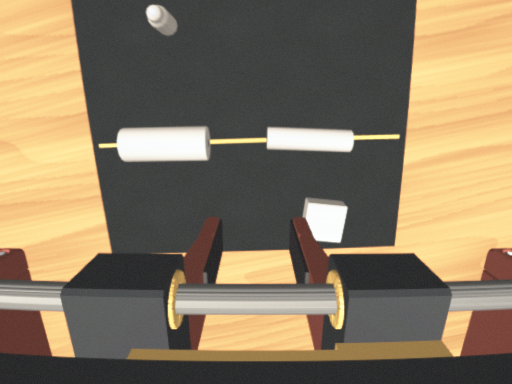

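Both bars lie on the line at (164,144) and (310,139), within 2 mm of it and 4° of its direction. The punch and block are where they were, and the gripper is clear of everything.

```bash
python3 -c "
from cell import bot
print(bot.job_done())"
```

```text
the job is handed in; nothing more can be done
None
```

I rolled both bars onto the brass line and handed the job in; the last look showed each centre within about 2 mm of the line and each axis within about 4° of it, but the judge gave no verdict.

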